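# Unlock the tomato slicer and hold its pusher open at the mark

### The arm

A 6-joint arm with a two-finger parallel gripper is mounted at the origin on the work surface. World frame = base frame: x ahead of the robot, y to its left, z up, the work surface at z = 0. Lengths are in mm, angles in rad, forces in N, time in s.
With the tool pointing down it reaches from about 400 to 925 mm from the base axis. Payload 3.4 kg.
Tool frame: the origin (TCP) lies at the very end of the fingers, on their centre line; the grasp point (between the pads) lies 19 mm behind it; z points along the fingers, y is the line along which they close (so a half turn about z gives the same grasp; the last joint's range is limited). The gripper opens to 85 mm and grips with 20 to 120 N. Pads are 22 mm wide; open, the fingers measure 114 mm over their backs; the gripper's body (76 mm by 85 mm) begins 54 mm behind the grasp point. The pads swing forward as they close: fully open they stand 13 mm farther back than shut.
Start: joints at [-1.173, 0.307, 1.506, -0, 1.328, -0.073], TCP at [260.798, -512.46, 231.305] pointing down, gripper open.
Joint ranges: [-3.12, 3.12], [-1.05, 2.28], [0.14, 2.33], [-1.42, 4.57], [0.1, 2.73], [-2.68, 2.68]. Speed limits (rad/s): [2.57, 2.57, 3.14, 3.14, 3.14, 3.14].

### API

Orientations are given as a rotation vector (axis times angle).
In Python, from plant import env gives the robot as it stands. The module is installed in compiled form; this text tells all that it offers.
- The arm moves only by the shell command python3 -m jog 'ROWS' [OPENING] [FORCE]. ROWS is JSON, a list of rows, each a list of 2 entries, a list of its own where there are three numbers: the shift along the tool's x, y, z in mm, then the turn about the tool's z in degrees. A call has exactly 10 rows; each row shifts and turns the commanded pose from where the row before left it, along the tool's axes as they then stand; what a row does not reach is not made up. A row lasts 1/12 s, in which the tool goes at most 41.7 mm and 7.16 degrees, less where a joint would pass 70% of its speed; a pose out of reach is approached as far as the arm can. A call with a gripper value outside its range is refused whole. OPENING is the closure, from 0 (fully open) to 1 (shut), set as the call begins (- or left out, the last holds). The fingers move at their own pace and stop on an object; FORCE is the grip in N (left out, the last holds). Time passes only in rows, so rows that do not move let the fingers close, or fill a call up. It gives the time, the measured TCP pose, the force, the opening and the grip force at its end, in the units of the state.
- env.get_state(): the state, without advancing time (a new reading comes with each control period).
- env.capture(name): name is "scene" or "top" or "wrist"; returns a dict with "frame" (384x512x3 uint8, red, green, blue), "fx", "fy", "cx", "cy" (pixels), "dist_coeffs" ([k1, k2, p1, p2, k3] as OpenCV has them; the pictures are not rectified), "R" (3x3) and "t" (3): a world point X has camera coordinates R X + t; the wrist camera has in their place "tool_from_camera" (4x4, takes a point from camera to tool coordinates, whose origin is the TCP and whose axes are the flange's). Camera axes: x right, y down, z forward; pixel columns grow to the right and rows downward; lengths in mm; the calibration is good to about 2 mm. A picture is of the moment at which its call begins: read the wrist's pose just before it. There is no depth.
- env.hand_in(): hands the job in; it is judged then, once.
The state is a dict: "t": time; "joint_positions": joint angles; "joint_vel": joint speeds; "joint_torque": joint torques, N m; "tool_pos": TCP position; "orientation": TCP orientation; "force": force on the tool from outside, world axes, zero at the start; "wrist_torque": the same for the moment, N m; "width": finger opening in mm; "grip_force": force on a finger pad.
Only numpy, scipy, OpenCV 4.12 (cv2) and the standard library are available. Lean on these libraries where they do the work, as an engineer would, in place of code of your own. Each camera call takes 0.05 s, during which the arm holds its last target. There are 200 camera calls.

### The job

Unlock the tomato slicer: turn its black lock knob clockwise until it clicks past its detent and stays over at its stop. Then pull the spring-return pusher back by its black handle until its yellow pointer is level with the middle of the red mark, and keep it there so that a tomato can be loaded: the program finishes while the gripper is still holding the handle at the mark. Leave the other things on the counter where they are.

Things in the scene. Friction and masses are not known exactly. Their poses are not given: they have to be found in the camera images.
- slicer: hand tomato slicer fixed on a glass board (370 x 480 x 6 mm); origin on the counter under its 330 x 130 mm aluminium base. Its +x runs to the white blade frame (x 114 to 142 mm, 118 high), -x is the way the pusher is pulled, roughly to the robot; +y to the white lock housing (150 x 94 mm at x 0, y 113, 36 high); z up. Place and yaw differ each time
- lock_knob (a joint): lock knob: 0 = locked, grows as it is turned CLOCKWISE seen from above; 1.2 rad = unlocked, at its stop. A spring detent resists (up to 0.15 N m) until 0.6 rad, then it snaps over to 1.2 and stays; let go before 0.6 it snaps back to 0. Starts at 0
- lock_knob_grip (a point): middle of the black knob's grip bar, on its upright turning axis, 73 mm above the counter, at slicer x 0, y +125 mm. The bar is 42 mm long, 14 thick, its top 80 mm above the counter, on a disc 44 mm across (top 50 mm above the counter). At joint 0 the bar lies along the slicer's x axis, so it is pinched across y
- pusher (a joint): travel of the pusher along the slicer's -x: 0 = home by the blades, 0.095 m fully out. Spring-return: 5 N at home plus 100 N/m (9.5 to 12.5 N at the mark) and 0.8 N friction; let go, it runs home. Until the knob is unlocked a blue pin standing out of the housing blocks it after 2 to 4 mm; unlocked, the pin is sunk flush
- pusher_handle (a point): grip point of the pusher's upright black handle: 18 mm thick along slicer x, 36 wide along y, 40 to 101 mm above the counter; the point is in its middle, 78 mm above the counter. The white push plate (88 mm high) stands 58 mm to +x of it. Moves with the pusher; at home at slicer x +45, y 0 mm
- pusher_pointer (a point): end of the yellow pointer (4 mm thick) on the pusher's -y side, over the white scale rail, 34 mm above the counter; same slicer x as the handle's middle. Moves with the pusher
- mark_line (a point): top middle of the red clip (10 mm long in x) on the scale rail, beside the pointer's path; its axes are parallel to the slicer's. It lies 45 to 75 mm to slicer -x of the pointer at home, different each time. The pusher is at the mark when pointer and clip middle have the same slicer x
- lock_pin (a joint): blue lock pin (10 x 12 mm) that the knob drives, standing up from the housing's top in the path of the pusher's steel lug: 0 = up 14 mm, blocking the pusher; 0.014 m = sunk flush, pusher free. Not to be touched
- tomato: whole tomato, 70 mm across, 55 mm high, standing on the board on the slicer's -y side; origin at its underside's middle; bystander
- tomato_half: half tomato, cut face up, 68 mm across, 28 mm high, on the board on the slicer's -y side; origin at its underside's middle; bystander
- knife: kitchen knife, black handle, steel blade, 280 mm long, lying on the board's -y edge along the slicer; origin at its underside's middle; bystander
- oil_bottle: green glass bottle, 64 mm across, 220 mm high, at the right side of the counter; origin at its underside's middle; bystander
- pepper_mill: dark wooden pepper mill, 56 mm across, 182 mm high, at the right side of the counter; origin at its underside's middle; bystander
- salad_bowl: white bowl, 130 mm across, 60 mm high, at the left side of the counter; origin at its underside's middle; bystander

How it is judged (in metres and radians):
On the way, in this order (a step that is already met when the one before it is completed fails the run):
1. the lock knob is turned clockwise past its detent to its unlocked stop (value of joint lock_knob above 1 rad), for 0.2 s.
2. the pusher is pulled out by the fingers to the mark (x of pusher_pointer in the frame of mark_line between -0.006 and 0.006 m and contact force between the fingers and pusher above 3 N), for 0.5 s.
At the end, for the whole second after the job is handed in: the gripper's fingers still hold the pusher (more than 3 N between them) at rest (under 10 mm/s) with its pointer within 6 mm of the middle of the red mark along the slicer, and the knob is over its detent (above 1.0 rad) (all of step 2 and value of joint lock_knob above 1 rad and velocity of joint pusher between -0.01 and 0.01 m/s); the arm keeps its last pose, push and grip.
It fails at once if a bystander (tomato, tomato half, knife, oil bottle, pepper mill or salad bowl) is pushed more than 25 mm from its place (distance of any of tomato, tomato_half, knife, oil_bottle, pepper_mill, salad_bowl from where it was at the start of the episode above 0.025 m).
It also fails if it takes over 48 s, if anything falls off the work surface, if the arm or the gripper's body presses on something with over 40 N, if the wrist force passes 120 N, or if a joint passes its speed limit or range.

## Working session

There is one attempt and no reset: what is moved stays moved. The work goes in short steps, Python scripts to look and compute and a shell command to move; the robot and the scene stay as the last step left them, time stands still between calls to the robot, and variables do not carry over. Pictures are saved under pics/ and viewed, at most 10 in all, crops included, and the job is handed in when it is done.

```bash
mkdir -p pics
python3 - <<'E'
from plant import env
import cv2,numpy as np,pickle
s=env.get_state();print({k:np.round(v,3) for k,v in s.items()})
d={}
for n in("scene","top"):
    c=env.capture(n);d[n]=c;cv2.imwrite(f"pics/{n}0.png",c["frame"][:,:,::-1]);print(n,c["fx"],c["cx"],c["cy"],c["dist_coeffs"],np.round(-c["R"].T@c["t"]))
pickle.dump(d,open("d.pkl","wb"))
a=[d[n]["frame"][:,:,::-1] for n in d]
E
```

```text
{'t': np.float64(0.0), 'joint_positions': array([-1.174,  0.308,  1.508, -0.   ,  1.328, -0.074]), 'joint_vel': array([-0.001,  0.001,  0.001, -0.001, -0.   ,  0.001]), 'joint_torque': array([ 1.0000e-03, -4.5755e+01, -2.5192e+01, -0.0000e+00,  1.3000e-02,
       -0.0000e+00]), 'tool_pos': array([ 260.511, -511.803,  230.374]), 'orientation': array([-3.053e+00, -7.320e-01,  1.000e-03]), 'force': array([ 0.535, -0.166,  0.398]), 'wrist_torque': array([-0.024, -0.029, -0.019]), 'grip_force': np.float64(0.0), 'width': np.float64(85.522)}
scene 472.82614543918953 259.39352099523217 190.10053430986306 [-0.08417279  0.          0.          0.          0.        ] [1376. -176. 1320.]
top 353.93707074089383 260.18745251505663 194.21216107932148 [-0.07807284  0.          0.          0.          0.        ] [ 389.   -4. 1410.]
```

View pics/top0.png

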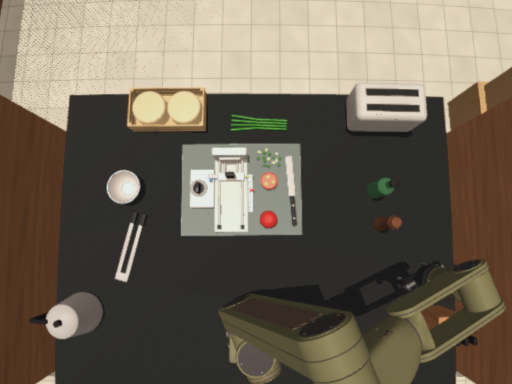

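View pics/scene0.png

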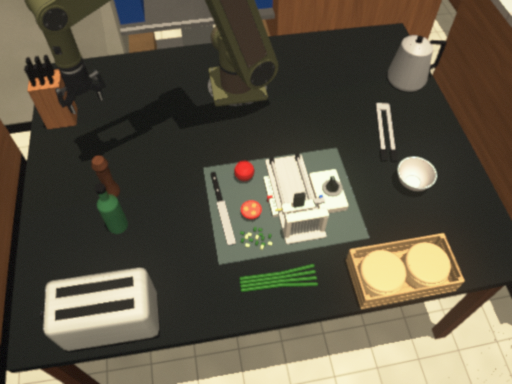

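The top view shows the board spanning about (182..302, 143..236), the knob near (199,187), the handle near (230,175) and the red clip near (251,190). The robot arm is well clear of all of them.

```bash
cat > h.py <<'E'
import cv2,numpy as np
from scipy.spatial.transform import Rotation as Ro
def ray(c,uv):
    K=np.array([[c["fx"],0,c["cx"]],[0,c["fy"],c["cy"]],[0,0,1.]])
    p=cv2.undistortPoints(np.array([[uv]],float),K,np.array(c["dist_coeffs"]))[0,0]
    R=np.array(c["R"]);return -R.T@np.array(c["t"]),R.T@np.r_[p,1]
def onz(c,uv,z):
    o,d=ray(c,uv);return (o+d*(z-o[2])/d[2])
def wrist(env):
    s=env.get_state();c=env.capture("wrist")
    T=np.eye(4);T[:3,:3]=Ro.from_rotvec(s["orientation"]).as_matrix();T[:3,3]=s["tool_pos"]
    M=np.linalg.inv(T@np.array(c["tool_from_camera"]));c["R"]=M[:3,:3];c["t"]=M[:3,3];return s,c
def blobs(mask,box,minA=4):
    x0,y0,x1,y1=box;m=np.zeros(mask.shape,np.uint8);m[y0:y1,x0:x1]=mask[y0:y1,x0:x1]
    n,l,st,ce=cv2.connectedComponentsWithStats(m)
    return [(st[i,4],ce[i].round(1),st[i,:4],l==i) for i in range(1,n) if st[i,4]>=minA]
E
python3 - <<'E'
from h import *
import pickle
d=pickle.load(open("d.pkl","rb"))
c=d["top"];f=c["frame"].astype(int);g=f.sum(2)
b=max(blobs((g>150).astype(np.uint8),(172,135,312,245)),key=lambda b:b[0])
cn=cv2.findContours(b[3].astype(np.uint8),0,2)[0][0]
r=cv2.boxPoints(cv2.minAreaRect(cn))
P=np.array([onz(c,q,6) for q in r]);print(r,P.round());print("size",np.linalg.norm(P[0]-P[1]),np.linalg.norm(P[1]-P[2]),P.mean(0))
for i in range(2):
    e=P[i+1]-P[i];print("edge",np.degrees(np.arctan2(e[1],e[0])))
for k,bx,z in(("knob",(188,175,213,200),78),("handle",(222,168,240,184),101)):
    for b in blobs((g<110).astype(np.uint8),bx):print(k,b[:3],onz(c,b[1],z).round())
red=((f[...,0]>130)&(f[...,1]<80)).astype(np.uint8)
for b in blobs(red,(240,170,262,210),2):print("red",b[:3],onz(c,b[1],30).round())
cv2.imwrite("pics/crop.png",cv2.resize(f[135:245,172:312,::-1].astype(np.uint8),None,fx=5.5,fy=5.4,interpolation=2))
c=d["scene"];f=c["frame"].astype(int);g=f.sum(2)
for k,bx,z in(("knob",(325,176,342,194),78),("handle",(290,190,308,210),95)):
    for b in blobs((g<130).astype(np.uint8),bx):print("scene",k,b[:3],onz(c,b[1],z).round())
E
```

```text
[[180. 142.]
 [302. 142.]
 [302. 236.]
 [180. 236.]] [[ 759.  309.    6.]
 [ 761. -188.    6.]
 [ 381. -183.    6.]
 [ 379.  299.    6.]]
size 496.91225275591927 380.23961823469693 [570.29160314  59.22591743   6.        ]
edge -89.77745939343916
edge 179.37657711449623
knob (np.int32(8), array([199. , 187.5]), array([199, 184,   1,   8], dtype=int32)) [563. 215.  78.]
handle (np.int32(7), array([230., 176.]), array([227, 176,   7,   1], dtype=int32)) [604.  96. 101.]
```

View pics/crop.png

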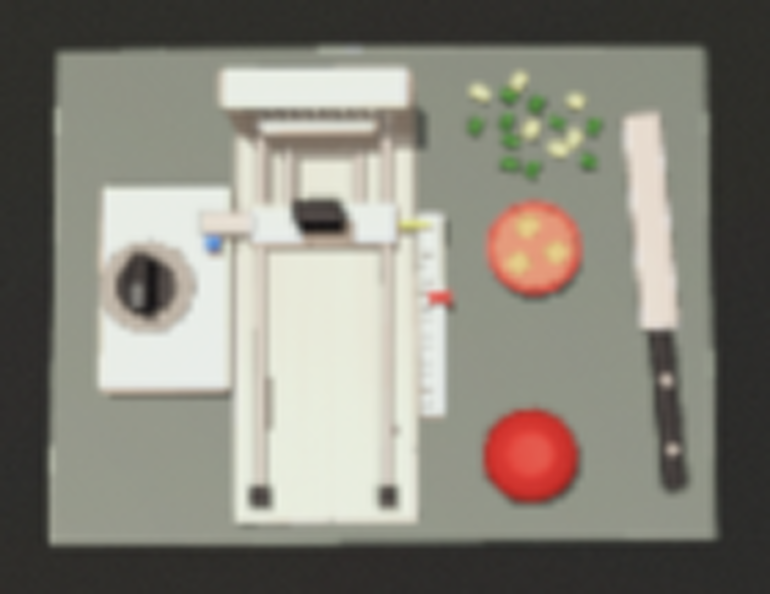

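Yaw is within about 1–2° of zero, the knob is near (563,215) and the handle near (604,96). To keep joint 6 in range through the clockwise turn, I'll approach with tool yaw 180°.

```bash
python3 -m jog '[[[27,-25,-3],0],[[27,-25,-3],0],[[27,-25,-3],0],[[27,-25,-3],0],[[27,-25,-3],0],[[27,-25,-3],0],[[27,-25,-3],0],[[27,-25,-3],0],[[27,-25,-3],0],[[27,-25,-3],0]]' 0
python3 -m jog '[[[27,-25,0],0],[[27,-25,0],0],[[27,-25,0],0],[[27,-25,0],0],[[27,-25,0],0],[[0,0,0],-7],[[0,0,0],-7],[[0,0,0],-7],[[0,0,0],-7],[[0,0,0],-7]]'
python3 -m jog '[[[0,0,0],-7],[[0,0,0],-7],[[0,0,0],-7],[[0,0,0],-7],[[0,0,0],-7],[[0,0,0],-7],[[0,0,0],-7],[[0,0,0],-7],[[0,0,0],-7],[[0,0,0],-7]]'
python3 -m jog '[[[0,0,0],-7],[[0,0,0],-7],[[0,0,0],-7],[[0,0,0],-7],[[0,0,0],-7],[[0,0,0],-7],[[0,0,0],-6],[[0,0,0],0],[[0,0,0],0],[[0,0,0],0]]'
python3 - <<'E'
from plant import env
from h import *
s=env.get_state();R=Ro.from_rotvec(s["orientation"]).as_matrix()
print(s["tool_pos"],s["joint_positions"],np.degrees(np.arctan2(R[1,0],R[0,0])),R[:,2])
c=env.capture("wrist");print(np.round(c["tool_from_camera"],2),c["fx"])
E
```

```text
t: 0.93
tool_pos: [387.9, -165.3, 261.3]
orientation: [-3.055, -0.732, 0.0]
force: [-0.1, -0.3, -0.4]
width: 85.1
grip_force: 0.0
t: 1.77
tool_pos: [451.2, 5.8, 260.9]
orientation: [-2.687, -1.626, 0.001]
force: [-0.4, -0.2, -0.6]
width: 85.3
grip_force: 0.0
t: 2.6
tool_pos: [451.2, 5.5, 260.9]
orientation: [-1.269, -2.873, 0.001]
force: [0.1, 0.1, 0.0]
width: 85.5
grip_force: 0.0
t: 3.43
tool_pos: [451.4, 5.5, 261.1]
orientation: [-0.005, -3.141, -0.0]
force: [-0.1, -0.6, -0.6]
width: 85.5
grip_force: 0.0
[451.43631169   5.47257843 261.10980181] [-8.15074496e-02  1.07943055e-01  1.69634366e+00  2.52082481e-05
  1.33780987e+00 -1.64925625e+00] 179.82505665116338 [-5.00257904e-04  6.54741321e-05 -9.99999873e-01]
[[ 0.0000e+00 -9.6000e-01 -2.7000e-01  6.9920e+01]
 [ 1.0000e+00  0.0000e+00  0.0000e+00 -1.4000e-01]
 [ 0.0000e+00 -2.7000e-01  9.6000e-01 -1.4143e+02]
 [ 0.0000e+00  0.0000e+00  0.0000e+00  1.0000e+00]] 295.7285612914177
```

```bash
python3 -m jog '[[[-15,20,0],0],[[-15,20,0],0],[[-15,20,0],0],[[-15,20,0],0],[[-15,20,0],0],[[-15,20,0],0],[[0,20,0],0],[[0,0,0],0],[[0,0,0],0],[[0,0,0],0]]'
python3 - <<'E'
from plant import env
from h import *
import pickle
s,c=wrist(env);pickle.dump((s,c),open("w1.pkl","wb"));print(s["tool_pos"])
cv2.imwrite("pics/w1.png",cv2.resize(c["frame"][:,:,::-1],(768,576)))
E
```

```text
t: 4.32
tool_pos: [541.3, 145.0, 261.0]
orientation: [-0.001, -3.141, 0.001]
force: [0.7, -0.3, -0.3]
width: 85.2
grip_force: 0.0
[541.25876412 144.99789828 261.03812005]
```

View pics/w1.png

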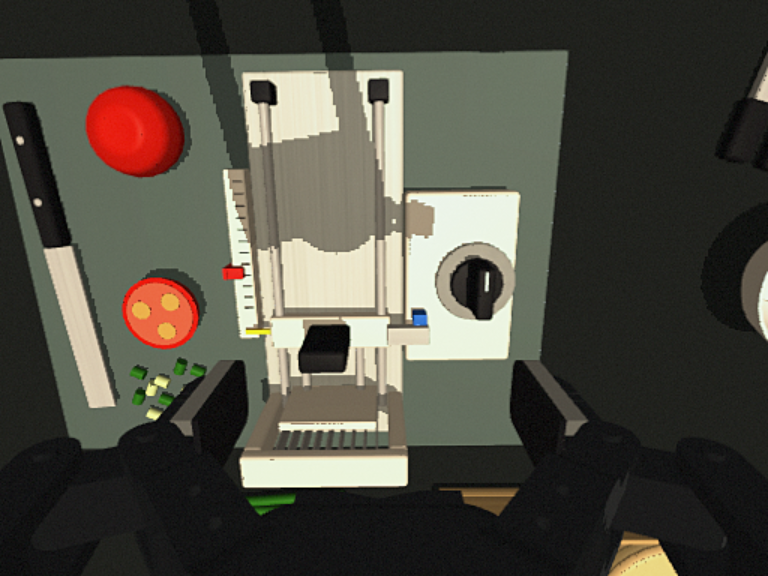

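The wrist view (768 px wide) shows the knob bar near (483,292), the housing at (405..519,190..358), the red clip at (233,272), the yellow pointer at (258,331) and the handle top at (327,345). I'll turn those into positions now.

Run:
```python
from h import *
import pickle
s,c=pickle.load(open("w1.pkl","rb"));f=c["frame"].astype(int);g=f.sum(2);r,gg,b=f[...,0],f[...,1],f[...,2]
for k,m,bx,z in(("red",(r>120)&(gg<60),(145,170,165,190),36),("yel",(r>120)&(b<90)&(gg>100),(155,210,185,230),36),("black knob",g<130,(290,160,345,220),60),("bar hl",g>150,(312,175,330,200),80),("handle",g<50,(195,212,236,250),101),("disc",(g<330)&(g>0),(285,155,346,218),38),("blue",(b>130)&(r<100),(265,200,290,220),50)):
    for q in blobs(m.astype(np.uint8),bx,6):print(k,q[:3],onz(c,q[1],z).round(1))
H=np.array([onz(c,np.array(p)/1.5,36) for p in((405,190),(519,192),(509,358),(407,358))]);print("housing",H.round(1),H.mean(0))
B=np.array([onz(c,np.array(p)/1.5,z) for p,z in(((242,71),15),((404,71),15))]);print("base near edge",B.round(1))
E=np.array([onz(c,np.array(p)/1.5,6) for p in((568,51),(60,58),(541,443))]);print("board",E.round(1))
for p in((244,450),(406,450)):print("frame top",onz(c,np.array(p)/1.5,118).round(1))
cv2.imwrite("pics/w1c.png",np.hstack([cv2.resize(f[150:230,280:350,::-1].astype(np.uint8),(420,480),interpolation=0),cv2.resize(f[205:265,190:245,::-1].astype(np.uint8),(374,480),interpolation=0)]))
```

```text
red (np.int32(91), array([155., 182.]), array([149, 179,  13,   7], dtype=int32)) [561.4  20.7  36. ]
yel (np.int32(53), array([172. , 220.8]), array([164, 219,  16,   4], dtype=int32)) [614.3  38.5  36. ]
black knob (np.int32(750), array([319.3, 191. ]), array([300, 172,  35,  41], dtype=int32)) [566.5 225.4  60. ]
bar hl (np.int32(43), array([324. , 187.4]), array([323, 181,   4,  14], dtype=int32)) [556.7 225.8  80. ]
handle (np.int32(490), array([217.3, 226.3]), array([199, 217,  34,  31], dtype=int32)) [595.4 106.6 101. ]
handle (np.int32(16), array([220.5, 247. ]), array([213, 247,  16,   1], dtype=int32)) [620.2 109.4 101. ]
disc (np.int32(182), array([343.7, 194.2]), array([341, 155,   5,  63], dtype=int32)) [576.8 262.2  38. ]
disc (np.int32(49), array([298.1, 173. ]), array([290, 162,  24,  29], dtype=int32)) [549.1 202.5  38. ]
disc (np.int32(7), array([318., 162.]), array([315, 162,   7,   1], dtype=int32)) [535.1 226.6  38. ]
disc (np.int32(1045), array([317.3, 190. ]), array([300, 170,  36,  43], dtype=int32)) [571.3 228.   38. ]
blue (np.int32(56), array([279.6, 213. ]), array([276, 210,   9,   7], dtype=int32)) [598.2 179.4  50. ]
housing [[492.3 166.3  36. ]
 [493.8 258.6  36. ]
 [639.8 262.3  36. ]
 [639.9 170.6  36. ]] [566.43234078 214.424115    36.        ]
base near edge [[400.5  35.7  15. ]
 [400.5 165.1  15. ]]
board [[ 383.9  297.9    6. ]
 [ 388.9 -114.4    6. ]
 [ 749.   312.8    6. ]]
frame top [676.9  44.9 118. ]
frame top [676.7 165.5 118. ]
```

View pics/w1c.png

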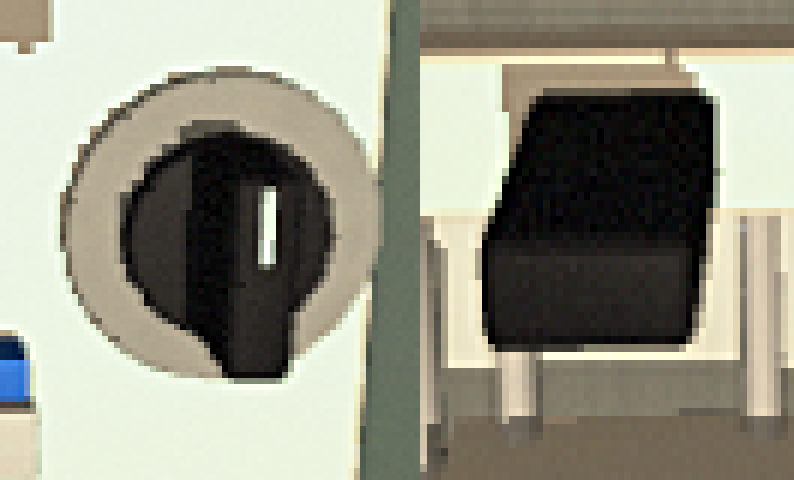

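Run:
```python
from h import *
import pickle
s,c=pickle.load(open("w1.pkl","rb"))
k=onz(c,(323.7,196.5),80);h=onz(c,(214.6,242),101)
disc=onz(c,(280+222/6,150+225/6),36)
print(k,h,"ring",disc,"yaw from k-h",np.degrees(np.arctan2(k[1]-h[1],k[0]-h[0])-np.arctan2(125,-45)),np.hypot(*(k-h)[:2]),np.hypot(45,125))
for p in((251,185),(262,185+0)):pass
# bar edges at z 80: from crop
for x,y in((232,300),(293,300),(262,180),(258,378)):print("bar",onz(c,(280+x/6,150+y/6),80).round(1))
# rails/base long edges
for p in((242,71),(240,330),(404,71),(405,185)):print("base",onz(c,np.array(p)/1.5,15).round(1))
ptr=onz(c,(164.5,220.8),36);red=onz(c,(155,182),36);print("ptr,red",ptr,red)
```

```text
[567.4242272 226.1582785  80.       ] [614.12688799 102.99844292 101.        ] ring [568.48728919 227.82946809  36.        ] yaw from k-h 0.9680345366092071 131.71743857225374 132.85330255586422
bar [571.6 220.7  80. ]
bar [571.6 232.3  80. ]
bar [548.1 224.8  80. ]
bar [587.3 226.7  80. ]
base [400.5  35.7  15. ]
base [621.3  15.7  15. ]
base [400.5 165.1  15. ]
base [489.3 167.4  15. ]
ptr,red [614.32802698  28.55820278  36.        ] [561.4261224   20.66378736  36.        ]
```

```bash
python3 -m jog '[[[-3,10,10],0],[[-4,10,10],0],[[-4,10,15],0],[[-4,11,15],0],[[-4,10,15],0],[[-4,10,15],0],[[-4,10,15],0],[[0,10,15],-1],[[0,0,0],0],[[0,0,0],0]]' 0.4 40
python3 - <<'E'
from plant import env
from h import *
import pickle
s,c=wrist(env);pickle.dump((s,c),open("w2.pkl","wb"));print(s["tool_pos"],s["width"])
cv2.imwrite("pics/w2.png",cv2.resize(c["frame"][:,:,::-1],(768,576)))
E
```

```text
t: 5.2
tool_pos: [567.6, 226.5, 149.4]
orientation: [0.027, -3.138, 0.002]
force: [0.1, -0.0, 0.7]
width: 51.1
grip_force: 0.0
[567.58466896 226.54448063 149.43469389] 51.1153347504952
```

View pics/w2.png

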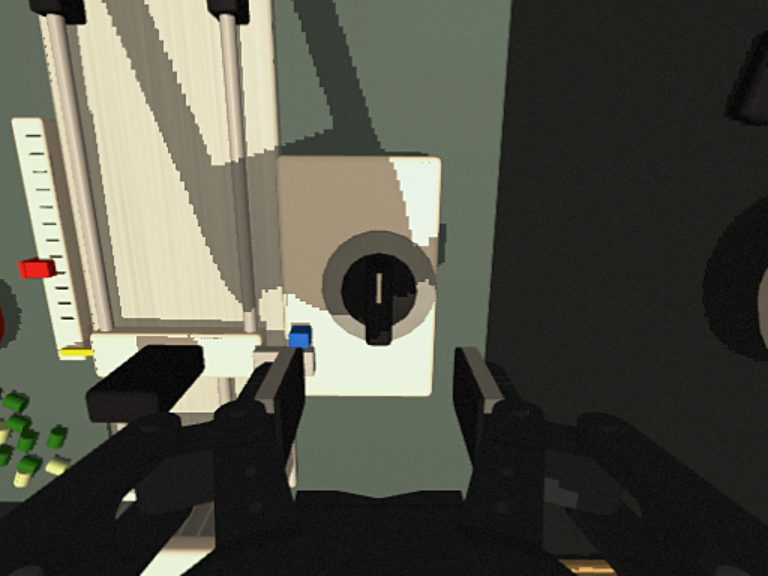

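Run:
```python
from h import *
import pickle
s,c=pickle.load(open("w2.pkl","rb"))
for n,p,z in(("tick",(379,288),80),("end lo",(378,323),80),("end hi",(378,345),80),("ring",(379,287),38),("disc",(379,290),50),("red",(38,268),36),("ptr",(62,352),36)):print(n,onz(c,np.array(p)/1.5,z).round(1))
```

```text
tick [556.9 226.6  80. ]
end lo [575.3 226.4  80. ]
end hi [587.3 226.6  80. ]
ring [568.  226.8  38. ]
disc [566.4 226.7  50. ]
red [560.8  24.6  36. ]
ptr [614.5  29.6  36. ]
```

The second view puts the knob axis at (567.5, 226.6), straight under the tool. I'll go down and grip.

```bash
python3 -m jog '[[[0,0,15],0],[[0,0,15],0],[[0,0,15],0],[[0,0,15],0],[[0,0,12],0],[[0,0,10],0],[[0,0,6],0],[[0,0,5],0],[[0,0,0],0],[[0,0,0],0]]'
python3 -m jog '[[[0,0,0],0],[[0,0,0],0],[[0,0,0],0],[[0,0,0],0],[[0,0,0],0],[[0,0,0],0],[[0,0,0],0],[[0,0,0],0],[[0,0,0],0],[[0,0,0],0]]' 1 40
```

```text
t: 6.08
tool_pos: [569.1, 226.4, 58.7]
orientation: [-0.026, 3.141, 0.0]
force: [0.8, 0.3, -0.4]
width: 51.1
grip_force: 0.0
t: 6.92
tool_pos: [569.1, 226.5, 59.0]
orientation: [-0.027, 3.14, 0.0]
force: [-0.1, -0.6, 5.7]
width: 13.0
grip_force: 40.5
```

Gripped at 13 mm, which matches the 14 mm bar. Now I'll turn it clockwise, which is positive about the downward tool z.

```bash
python3 -m jog '[[[0,0,0],7],[[0,0,0],7],[[0,0,0],7],[[0,0,0],7],[[0,0,0],7],[[0,0,0],7],[[0,0,0],7],[[0,0,0],7],[[0,0,0],7],[[0,0,0],7]]'
python3 -m jog '[[[0,0,0],0],[[0,0,0],0],[[0,0,0],0],[[0,0,0],0],[[0,0,0],0],[[0,0,0],0],[[0,0,0],0],[[0,0,0],0],[[0,0,0],0],[[0,0,0],0]]'
python3 -c "
from plant import env
s=env.get_state();print(s['wrist_torque'],s['joint_positions'])"
```

```text
t: 7.75
tool_pos: [568.9, 226.0, 59.0]
orientation: [1.787, 2.583, -0.0]
force: [-1.2, -1.9, 7.0]
width: 13.2
grip_force: 43.5
t: 8.58
tool_pos: [568.9, 226.0, 59.0]
orientation: [1.776, 2.59, -0.001]
force: [-0.7, -1.9, 6.3]
width: 13.2
grip_force: 41.3
[-0.28334357  0.19214749  0.7397546 ] [ 3.09898159e-01  5.24854064e-01  1.63227533e+00 -1.47117412e-03
  9.84056820e-01 -5.78694389e-02]
```

```bash
python3 -m jog '[[[0,0,0],0],[[0,0,0],0],[[0,0,0],0],[[0,0,0],0],[[0,0,0],0],[[0,0,-5],0],[[0,0,-15],0],[[0,0,-25],0],[[0,0,-25],0],[[0,0,-25],0]]' 0.4 60
python3 -m jog '[[[0,0,-5],7],[[0,0,0],7],[[0,0,0],6],[[8,20,0],0],[[8,20,0],0],[[0,0,0],0],[[0,0,0],0],[[0,0,0],0],[[0,0,0],0],[[0,0,0],0]]'
python3 - <<'E'
from plant import env
from h import *
import pickle
s,c=wrist(env);pickle.dump((s,c),open("w3.pkl","wb"));R=Ro.from_rotvec(s["orientation"]).as_matrix();print(s["tool_pos"],s["width"],R.round(3))
print("shift to handle in tool",R.T@(np.array([614.7,102.7,155])-s["tool_pos"]))
cv2.imwrite("pics/w3.png",cv2.resize(c["frame"][:,:,::-1],(768,576)))
E
```

```text
t: 9.42
tool_pos: [568.4, 226.3, 154.3]
orientation: [-1.78, -2.588, 0.001]
force: [-0.1, -0.3, -0.1]
width: 51.2
grip_force: 0.0
t: 10.25
tool_pos: [607.5, 242.7, 158.3]
orientation: [-2.202, -2.24, 0.001]
force: [-0.2, -0.8, 0.7]
width: 51.3
grip_force: 0.0
[607.4807136  242.73456713 158.28611641] 51.305054185868265 [[-0.017  1.    -0.001]
 [ 1.     0.017 -0.   ]
 [-0.    -0.001 -1.   ]]
shift to handle in tool [-140.13609832    4.83779234    3.32661411]
```

View pics/w3.png

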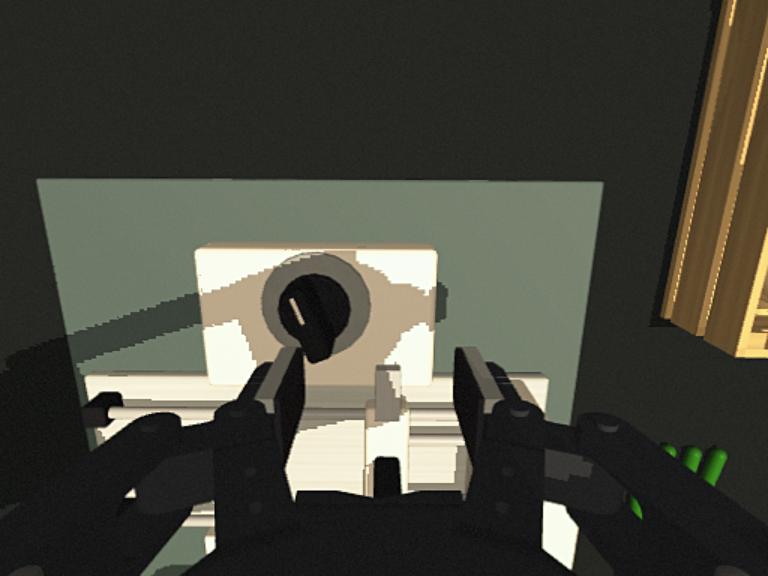

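The bar is now about 70° round and the blue pin is gone, so the slicer is unlocked. The board's edge lines up with the tool. Next I'll move over the handle, descend and grip.

```bash
python3 -m jog '[[[-20,1,0],0],[[-20,1,0],0],[[-20,1,0],0],[[-20,1,0],0],[[-20,1,0],0],[[-20,0,0],0],[[-20,0,0],0],[[0,0,0],0],[[0,0,0],0],[[0,0,0],0]]'
python3 -m jog '[[[0,0,15],0],[[0,0,15],0],[[0,0,15],0],[[0,0,15],0],[[0,0,12],0],[[0,0,10],0],[[0,0,8],0],[[0,0,8],0],[[0,0,0],0],[[0,0,0],0]]'
python3 -m jog '[[[0,0,0],0],[[0,0,0],0],[[0,0,0],0],[[0,0,0],0],[[0,0,0],0],[[0,0,0],0],[[0,0,0],0],[[0,0,0],0],[[0,0,0],0],[[0,0,0],0]]' 1 60
```

```text
t: 11.13
tool_pos: [615.7, 103.5, 158.5]
orientation: [-2.203, -2.239, -0.001]
force: [-0.4, -0.2, -0.3]
width: 51.3
grip_force: 0.0
t: 11.97
tool_pos: [615.7, 103.4, 60.1]
orientation: [-2.202, -2.24, 0.001]
force: [-0.6, 0.0, 0.2]
width: 51.1
grip_force: 0.0
t: 12.8
tool_pos: [615.1, 103.2, 61.2]
orientation: [-2.203, -2.239, 0.001]
force: [-4.1, 0.4, 6.3]
width: 17.5
grip_force: 60.5
```

```bash
python3 -m jog '[[[0,-3,0],0],[[0,-5,0],0],[[0,-6,0],0],[[0,-7,0],0],[[0,-7,0],0],[[0,-7,0],0],[[0,-7,0],0],[[0,-6,0],0],[[0,-3,0],0],[[0,-1,0],0]]'
python3 -m jog '[[[0,0,0],0],[[0,0,0],0],[[0,0,0],0],[[0,0,0],0],[[0,0,0],0],[[0,0,0],0],[[0,0,0],0],[[0,0,0],0],[[0,0,0],0],[[0,0,0],0]]'
python3 - <<'E'
from plant import env
from h import *
import pickle
c0=pickle.load(open("d.pkl","rb"))
s=env.get_state();print(s["tool_pos"])
out=[]
for n,bx in(("top",(236,172,262,216)),("scene",(255,160,300,215))):
    c=env.capture(n);f=c["frame"];x0,y0,x1,y1=bx
    out.append(cv2.resize(f[y0:y1,x0:x1,::-1],(390,500),interpolation=0))
    r,g,b=[f[...,i].astype(int) for i in range(3)]
    for k,m in(("red",(r-g>50)&(r-b>50)),("yel",(np.minimum(r,g)-b>40))):
        for q in blobs(m.astype(np.uint8),bx,2):print(n,k,q[:3],onz(c,q[1],36).round(1))
cv2.imwrite("pics/end.png",np.hstack(out))
E
```

```text
t: 13.63
tool_pos: [568.5, 102.7, 61.3]
orientation: [2.199, 2.235, 0.011]
force: [10.4, 1.2, -3.8]
width: 17.3
grip_force: 59.1
t: 14.47
tool_pos: [568.7, 102.7, 61.3]
orientation: [2.199, 2.236, 0.011]
force: [9.2, 1.2, -2.5]
width: 17.4
grip_force: 59.5
[568.68848378 102.65507171  61.29968525]
top red (np.int32(10), array([260.8, 180.5]), array([260, 177,   2,   8], dtype=int32)) [597.4 -19.7  36. ]
top red (np.int32(8), array([251.5, 189.5]), array([250, 189,   4,   2], dtype=int32)) [561.7  16.5  36. ]
top red (np.int32(2), array([261. , 214.5]), array([261, 214,   1,   2], dtype=int32)) [464.  -20.8  36. ]
top yel (np.int32(5), array([247., 188.]), array([245, 188,   5,   1], dtype=int32)) [567.5  34.2  36. ]
scene red (np.int32(17), array([268.9, 196.6]), array([267, 195,   5,   5], dtype=int32)) [564.4  16.8  36. ]
scene red (np.int32(85), array([257.7, 208. ]), array([255, 201,   7,  14], dtype=int32)) [600.6 -26.7  36. ]
scene yel (np.int32(16), array([275.1, 197.1]), array([272, 196,   7,   3], dtype=int32)) [569.8  36.1  36. ]
scene yel (np.int32(8), array([255.4, 205. ]), array([255, 203,   2,   5], dtype=int32)) [588.2 -31.9  36. ]
scene yel (np.int32(8), array([255.4, 212. ]), array([255, 210,   2,   5], dtype=int32)) [613.9 -36.5  36. ]
```

View pics/end.png

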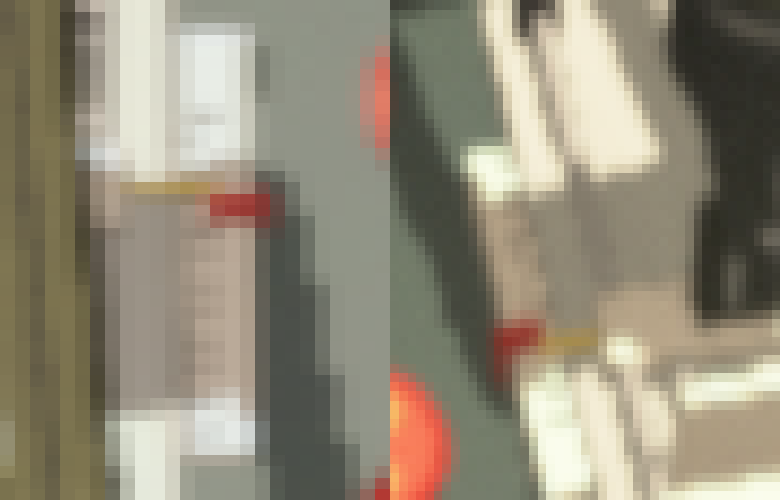

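Both views show the pointer about 5.5–6 mm short of the middle of the clip, so I'll pull 6 mm more.

```bash
python3 -m jog '[[[0,-2,0],0],[[0,-2,0],0],[[0,-2,0],0],[[0,0,0],0],[[0,0,0],0],[[0,0,0],0],[[0,0,0],0],[[0,0,0],0],[[0,0,0],0],[[0,0,0],0]]'
cat > chk.py <<'E'
from plant import env
from h import *
s=env.get_state();print(s["tool_pos"],np.abs(s["joint_vel"]).max())
for n,bx in(("top",(236,172,258,216)),("scene",(262,160,300,203))):
    c=env.capture(n);f=c["frame"];r,g,b=[f[...,i].astype(int) for i in range(3)];P={}
    for k,w in(("red",np.clip(np.minimum(r-g,r-b)-20,0,None)),("yel",np.clip(np.minimum(r,g)-b-25,0,None)*(np.abs(r-g)<60))):
        m=max(blobs((w>10).astype(np.uint8),bx,2),key=lambda q:q[0])
        mk=cv2.dilate(m[3].astype(np.uint8),np.ones((3,3)))*w;v,u=np.mgrid[:384,:512]
        P[k]=onz(c,((u*mk).sum()/mk.sum(),(v*mk).sum()/mk.sum()),36);print(n,k,m[1],m[2],P[k].round(1))
    d=P["yel"]-P["red"];print(n,"offset",d[0]*np.cos(.017)+d[1]*np.sin(.017))
E
python3 chk.py
```

```text
t: 15.4
tool_pos: [563.0, 102.6, 61.3]
orientation: [2.199, 2.235, 0.011]
force: [10.1, 1.8, -3.1]
width: 17.6
grip_force: 59.5
[563.01891186 102.56277307  61.30336682] 0.0010515319879362728
top red [251.2 189.8] [249 188   5   4] [561.1  17.2  36. ]
top yel [246.8 189.4] [245 189   5   2] [562.   34.8  36. ]
top offset 1.1881291408459382
scene red [269.2 196.8] [267 194   7   8] [564.9  17.7  36. ]
scene yel [275.1 195.7] [272 194   7   4] [564.5  37.6  36. ]
scene offset -0.06006684271302043
```

```bash
python3 -m jog '[[[0,-1,0],0],[[0,0,0],0],[[0,0,0],0],[[0,0,0],0],[[0,0,0],0],[[0,0,0],0],[[0,0,0],0],[[0,0,0],0],[[0,0,0],0],[[0,0,0],0]]'
python3 chk.py; python3 -c "
from plant import env
print(env.hand_in())"
```

```text
t: 16.33
tool_pos: [562.4, 102.6, 61.3]
orientation: [2.199, 2.235, 0.012]
force: [9.8, 0.4, -4.0]
width: 17.2
grip_force: 59.4
[562.40331952 102.56590338  61.29369371] 0.0020517847116083504
top red [251.1 189.9] [249 189   5   3] [560.9  17.5  36. ]
top yel [247.2 189.6] [245 189   5   2] [561.1  34.5  36. ]
top offset 0.46874191492129247
scene red [269.2 196.8] [267 194   7   8] [564.8  17.8  36. ]
scene yel [275.2 195.4] [272 194   7   4] [563.9  37.7  36. ]
scene offset -0.6615770417417279
the job is handed in; nothing more can be done
None
```

I handed the job in with the knob turned to its unlocked stop (blue pin sunk) and the gripper still holding the pusher handle, its pointer within about 1 mm of the middle of the red mark; hand-in returned no verdict.

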